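# Hover a heat sink over its chip

### The arm

A 6-joint arm with a two-finger parallel gripper is mounted at the origin on the work surface. World frame = base frame: x ahead of the robot, y to its left, z up, the work surface at z = 0. Lengths are in m, angles in rad, forces in N, time in s.
With the tool pointing down it reaches from about 0.3 to 0.75 m from the base axis. Payload 8.5 kg.
Tool frame: the origin (TCP) lies at the very end of the fingers, on their centre line; the grasp point (between the pads) lies 19 mm behind it; y points along the fingers, z is the direction in which the jaws open and shut, and the axes are right-handed (so a half turn about y gives the same grasp; the last joint's range is limited). The gripper opens to 85 mm and grips with 20 to 120 N. Pads are 22 mm wide; open, the fingers measure 114 mm over their backs; the gripper's body (76 mm by 85 mm) begins 54 mm behind the grasp point. The pads swing forward as they close: fully open they stand 13 mm farther back than shut.
Start: joints at [0.964, 0.381, 1.297, -0, 1.464, -0.215], TCP at [0.21, 0.508, 0.231] pointing down, gripper open.
Joint ranges: [-3.11, 3.11], [-0.89, 2.33], [0.22, 2.48], [-1.42, 4.56], [0.17, 2.85], [-2.88, 2.88]. Speed limits (rad/s): [2.39, 2.39, 3.14, 3.14, 3.14, 3.14].

### API

Orientations are given as a rotation vector (axis times angle).
In Python, from rig import r gives the robot as it stands. The module is installed in compiled form; this text tells all that it offers.
- The arm moves only by the shell command python3 -m jog 'ROWS' [FORCE]. ROWS is JSON, a list of rows, each an object with "offset": the shift along the tool's x, y, z in cm, a list of three; "rotation": the turn, a rotation vector about the tool's x, y, z in rad, a list of three; "claw": the opening, from -1 (shut) to 1 (fully open). In form: [{"offset": [tx, ty, tz], "rotation": [ax, ay, az], "claw": claw}, ...]. A call has 1 to 12 rows; each row is the pose to reach, as a shift and turn from the pose measured when the call began, along the tool's axes at that moment; what a row does not reach only later rows make up. A row lasts 1/10 s, in which the tool goes at most 50 mm and 8.59 degrees, less where a joint would pass 70% of its speed; a pose out of reach is approached as far as the arm can. A call with a gripper value outside its range is refused whole. The fingers move at their own pace and stop on an object; FORCE is the grip in N (left out, the last holds). Time passes only in rows, so rows that repeat a pose let the fingers close. It gives the time, the measured TCP pose, the force and the opening at its end, in the units of the state.
- r.read_state(): the state, without advancing time (a new reading comes with each control period).
- r.camera(name): name is "scene" or "top" or "wrist"; returns the picture (480x640x3 uint8, red, green, blue); there is no depth.
- r.camera_params(name): a dict with "fovy" (degrees; the focal length in pixels is half the picture's height over the tangent of half this angle, whatever the lens; pixels are square), "cx", "cy" (the principal point, pixels), "R" (3x3) and "t" (3): a world point X has camera coordinates R X + t. Camera axes: x right, y down, z forward; pixel columns grow to the right and rows downward; lengths in m; the calibration is good to about 2 mm. The wrist camera is an equidistant fisheye: a pixel r from the principal point sees the ray r / f radians off the axis. A picture is of the moment at which its call begins: read the wrist's pose just before it. camera_params takes no time and is no camera call; for the wrist camera it gives the pose at the moment of the call.
- r.job_done(): hands the job in, once; it reports no verdict.
Trained networks look in the newest picture that a camera, given by its name, has taken for a name from the list of things; names that differ only in an ending like _2 or _b are one class to them, and where a whole thing is asked for, a point or a joint stands for the part that bears it (a point fixed in the world has none). Each returns a list of dicts, best first, with "conf" (0 to 1); they miss things now and then, are a little off and sometimes report something else, mostly with a low value. They report only what shows in the picture. A call takes as long as a camera call. They do not tell look-alikes from the thing itself.
- r.recognise(camera, label): "at" ([column, row] in pixels, amid what is visible of it).
- r.cut_out(camera, label): "pixels" (480x640 bool, what is visible of it) and "at" ([column, row] in pixels, amid what is visible of it).
- r.place_of(camera, label): "at" ([column, row] in pixels: a listed point, or the origin of a listed thing).
The state is a dict: "t": time; "joint_pos": joint angles; "qd": joint speeds; "joint_torque": joint torques, N m; "tool_pos": TCP position; "orientation": TCP orientation; "contact_force": force on the tool from outside, world axes, zero at the start; "wrist_torque": the same for the moment, N m; "gripper_width": opening from 0.0 (shut) to 1.0 (fully open).
Only numpy, scipy, OpenCV 4.12 (cv2) and the standard library are available. Lean on these libraries where they do the work, as an engineer would, in place of code of your own. Each camera call takes 0.05 s, during which the arm holds its last target.

### The job

Pick up the tall oblong finned heat sink from the parts tray with a light grip (about 30 N, never more than 45 N, or its thin fins bend) and carry it over the row of standing circuit boards without bumping them. Stop with it level and hovering about 10 mm above the large oblong metal-topped chip on the board in the carrier, centred over the chip with its long side along the chip's long side and touching nothing on the board, so that the fit can be checked before bonding. Finish while still holding it there in the air, at rest: do not set it down or let go, and leave everything else where it is.

Things in the scene. Friction and masses are not known exactly. Their poses are not given: they have to be found in the camera images.
- sink_center (a point): Centre (half-way up, 20 above the underside) of the heat sink to carry: bare aluminium, 46 long (its x, along the fins) x 34 wide (y, across the fins) x 40 high (z), about 90 g, standing fins up in the parts tray; tallest of the three there, the others at least 65 away (centres). Any two opposite upright sides can be gripped; a grip of 20 to 45 N (each finger) is safe
- kit_tray: Parts tray: fixed shallow black tray, 240 (x) x 200 (y), rim 14 high, floor 4 above the work surface; origin under its centre. It stands left or right of the rack, the board carrier on the other side
- chip_top (a point): Centre of the top face of the target chip: oblong chip 46 long (x) x 34 wide (y), black with a bright metal top, 31 above the work surface and 5 above the green board it is part of; z up. Tall parts stand on the board round it, the nearest 30 clear of the chip's edges: up to 24 tall beyond its short sides, up to 14 tall beyond its long sides, one grey 28 tall block at a far corner (heights above the board, whose surface is 26 above the work surface)
- board: Fixed black carrier 240 (x) x 200 (y) x 20 high with pink foam and the green board with its chip and parts; origin under its centre on the work surface, axes parallel to the chip's; highest point 54
- rack: Fixed black rack 250 (x) x 100 (y) with five green circuit boards standing in it in a row, 215 long along x; highest point 130 above the work surface; origin under its centre. It stands between parts tray and carrier
- sink_square: low square finned heat sink, 34 x 34 x 20 high, loose, in the parts tray beside the tall one; to be left alone. Origin under its centre
- sink_round: round heat sink of stacked discs, 34 across, 22 high, loose, in the parts tray beside the tall one; to be left alone. Origin under its centre
- driver: screwdriver lying at the far side, loose; to be left alone
- flux: small white bottle, 44 across, 100 high, standing beyond the rack, loose; to be left alone
- reel: flat component reel, 120 across, 18 high, at the far side, loose; to be left alone
- jar: small clear jar, 56 across, 55 high, out to the right, loose; to be left alone
- carton: small cardboard box, 90 x 60 x 40 high, out to the left, loose; to be left alone
There are look-alikes about, which are no part of the job. Leave any orange or purple look-alike of the part that bears sink_center alone.

How it is judged:
By the outcome, as a careful person would: the job done as asked, in the order asked, and still so for the second after the job is handed in, while the arm keeps its last pose, push and grip.
It also fails if it takes over 51 s, if anything falls off the work surface, if the arm or the gripper's body presses on something with over 40 N, if the wrist force passes 120 N, or if a joint passes its speed limit or range.

## Working session

There is one attempt and no reset: what is moved stays moved. The work goes in short steps, Python scripts to look and compute and a shell command to move; the robot and the scene stay as the last step left them, time stands still between calls to the robot, and variables do not carry over. Pictures are saved under pics/ and viewed, and the job is handed in when it is done.

```bash
mkdir -p pics
python3 - <<'E'
from rig import r
import cv2
s=r.read_state(); print(s)
for c in ["scene","top","wrist"]:
    p=r.camera_params(c); print(c,p)
    im=r.camera(c); cv2.imwrite(f"pics/{c}0.png",im[:,:,::-1])
    for l in ["sink_center","chip_top","kit_tray","board","rack"]:
        try: print(l,[(x["at"],round(x["conf"],2)) for x in r.place_of(c,l)])
        except Exception as e: print(l,e)
E
```

```text
{'t': 0.0, 'joint_pos': array([ 9.63720648e-01,  3.81238776e-01,  1.29825840e+00,  1.22547302e-05,
        1.46357885e+00, -2.15292860e-01]), 'qd': array([1.38989854e-03, 1.86188469e-05, 8.62679306e-04, 2.42635963e-03,
       9.31002512e-04, 4.43021105e-04]), 'joint_torque': array([-2.51158621e-03, -4.48456800e+01, -2.31270629e+01, -2.74669128e-04,
        4.87696103e-03, -2.30333291e-05]), 'tool_pos': array([0.20984087, 0.50809079, 0.2306896 ]), 'orientation': array([-1.55021535,  0.30788454, -0.30693051]), 'contact_force': array([-0.57670892,  0.05279835, -0.18658545]), 'wrist_torque': array([-0.05415606,  0.02202338, -0.02929908]), 'gripper_width': 1.0003869983873739}
scene {'fovy': 49.42877251633796, 'cx': 321.87466458622197, 'cy': 241.59335105858815, 'R': array([[-0.77526721,  0.63122965, -0.02258033],
       [ 0.40935913,  0.47490143, -0.77903385],
       [-0.48102584, -0.61320287, -0.62657513]]), 't': array([ 0.46106735, -0.17617284,  1.77731905])}
sink_center [([254.3, 193.5], 0.65), ([233.0, 197.5], 0.64), ([275.9, 220.8], 0.6), ([220.2, 221.4], 0.56)]
chip_top [([405.7, 292
[... 439 characters left out ...]
210.8], 0.92), ([412.0, 235.8], 0.84), ([487.5, 250.1], 0.66), ([450.9, 173.5], 0.62), ([419.1, 269.2], 0.6), ([424.1, 298.3], 0.2)]
chip_top [([195.6, 269.4], 0.88)]
kit_tray [([417.5, 269.9], 0.64), ([314.8, 179.2], 0.38)]
board [([196.9, 278.6], 0.92), ([389.3, 175.8], 0.75)]
rack [([305.9, 273.8], 0.76), ([215.0, 174.7], 0.36)]
wrist {'fovy': 65.70646984690485, 'cx': 318.6971645774556, 'cy': 242.84046486587363, 'R': array([[ 0.38278279,  0.92383649, -0.00186571],
       [ 0.88394958, -0.36566752,  0.29141104],
       [ 0.26853392, -0.11319633, -0.95659611]]), 't': array([-0.54886905, -0.03762773,  0.38072292])}
sink_center []
chip_top []
kit_tray []
board []
rack [([125.7, 473.3], 0.57)]
```

View pics/scene0.png

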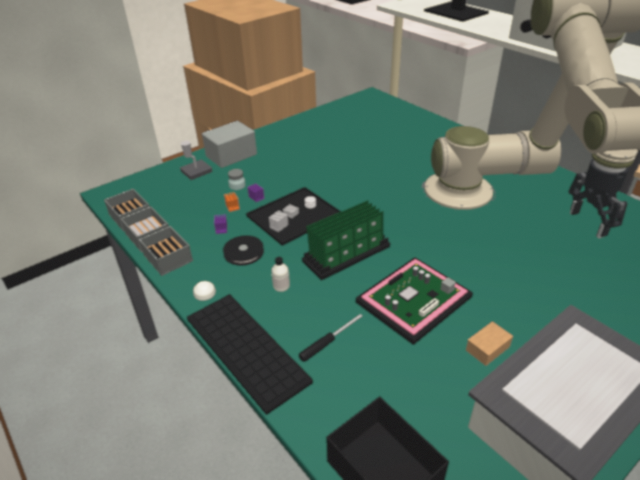

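View pics/top0.png

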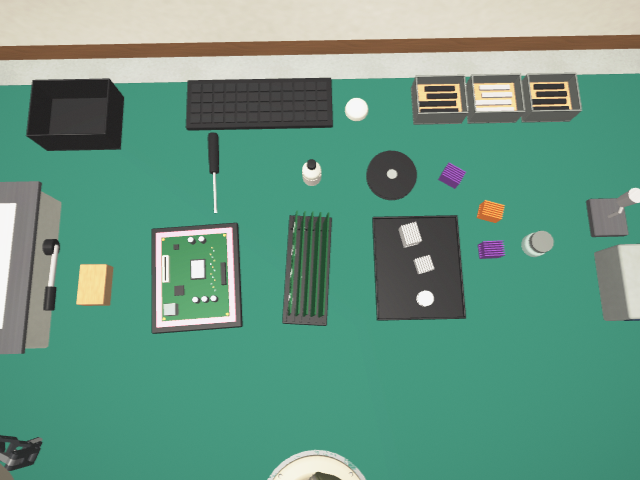

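View pics/wrist0.png

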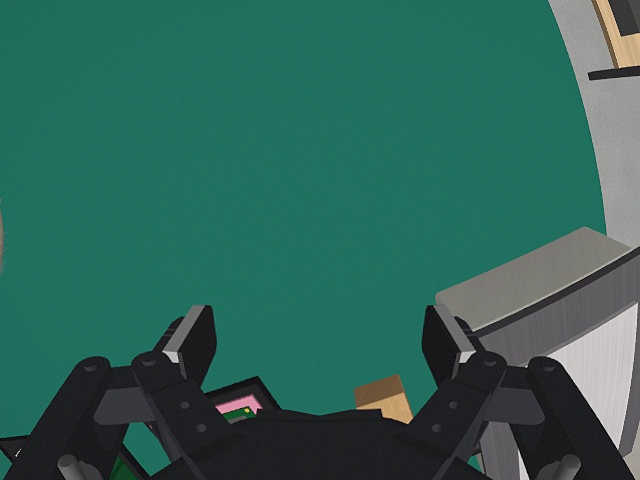

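```bash
cat > h.py <<'E'
import numpy as np, cv2
from scipy.spatial.transform import Rotation as Ro
from rig import r
def ray(p,uv,fish=False):
    f=240/np.tan(np.radians(p["fovy"])/2)
    d=np.array([uv[0]-p["cx"],uv[1]-p["cy"]])/f
    if fish:
        th=np.hypot(*d); v=np.array([*(d/th*np.sin(th)),np.cos(th)]) if th>0 else np.array([0,0,1.])
    else: v=np.array([*d,1.])
    R=np.array(p["R"]);t=np.array(p["t"])
    v=R.T@v; return -R.T@t, v/np.linalg.norm(v)
def proj(p,X,fish=False):
    f=240/np.tan(np.radians(p["fovy"])/2)
    c=np.array(p["R"])@X+p["t"]
    if fish:
        rr=np.hypot(c[0],c[1]); th=np.arctan2(rr,c[2]); return np.array([p["cx"]+f*th*c[0]/rr,p["cy"]+f*th*c[1]/rr])
    return np.array([p["cx"]+f*c[0]/c[2],p["cy"]+f*c[1]/c[2]])
def tri(rays):
    A=np.zeros((3,3));b=np.zeros(3)
    for o,d in rays:
        M=np.eye(3)-np.outer(d,d);A+=M;b+=M@o
    X=np.linalg.solve(A,b)
    return X,[np.linalg.norm((np.eye(3)-np.outer(d,d))@(X-o)) for o,d in rays]
def onz(rv,z):
    o,d=rv; return o+d*(z-o[2])/d[2]
def pose():
    s=r.read_state(); return s["tool_pos"],Ro.from_rotvec(s["orientation"]).as_matrix(),s
def off(target,Rt=None):
    """tool-frame offset (cm) and rotvec to reach target pos, orientation"""
    p,R,s=pose(); o=R.T@(np.array(target)-p)*100
    w=Ro.from_matrix(R.T@Rt).as_rotvec() if Rt is not None else np.zeros(3)
    return o,w
E
python3 - <<'E'
from h import *
s,t=r.camera_params("scene"),r.camera_params("top")
for n,a,b in [("sink",(275.9,220.8),(412,235.8)),("chip",(405.7,292.2),(195.6,269.4)),("tray",(294.6,215.6),(417.5,269.9)),("board",(415,299.1),(196.9,278.6)),("rack",(345.2,250.9),(305.9,273.8))]:
    X,e=tri([ray(s,a),ray(t,b)]); print(n,X.round(4),np.round(e,4))
for z,l in [(.02,"sink"),(.031,"chip")]:
    print(l, onz(ray(t,{"sink":(412,235.8),"chip":(195.6,269.4)}[l]),z))
p,R,_=pose(); print(R.round(3))
w=r.camera_params("wrist"); print("cam centre in tool",(R.T@(-np.array(w["R"]).T@w["t"]-p)).round(4)); print((np.array(w["R"])@R).round(3))
# yaw of rack/board from top image edges
for a,b in [((152,228),(153,332)),((238,224),(241,328)),((373,217),(378,320)),((457,216),(465,318))]:
    A,B=onz(ray(t,a),.0),onz(ray(t,b),.0); d=A-B; print(np.degrees(np.arctan2(d[1],d[0])), np.linalg.norm(d))
E
python3 - <<'E'
import cv2
im=cv2.imread('pics/top0.png')
a=cv2.resize(im[205:330,365:475],None,fx=3.6,fy=4.4*.82,interpolation=3);b=cv2.resize(im[215:340,145:255],None,fx=3.6,fy=4.4*.82,interpolation=3)
cv2.imwrite('pics/z0.png',cv2.hconcat([a,b]))
E
```

```text
sink [ 0.5839 -0.2369  0.019 ] [0.0021 0.0021]
chip [0.5164 0.2565 0.0331] [0.0047 0.0047]
tray [ 0.5061 -0.248  -0.0036] [0.0006 0.0006]
board [0.4956 0.2651 0.0012] [0.0015 0.0015]
rack [0.5052 0.008  0.0084] [0.0061 0.0061]
sink [ 0.58214283 -0.23516061  0.02      ]
chip [0.51354839 0.26042706 0.031     ]
[[ 0.924 -0.     0.382]
 [-0.382 -0.     0.924]
 [-0.    -1.    -0.   ]]
cam centre in tool [-0.0744 -0.1428 -0.0003]
[[ 0.001  0.002  1.   ]
 [ 0.957 -0.291 -0.   ]
 [ 0.291  0.957 -0.002]]
3.2792453708312763 0.2415073705024352
2.222806712727907 0.24223399167309656
-0.035261513914221665 0.24139431792632884
-0.46366436032489083 0.23952743279580738
```

View pics/z0.png

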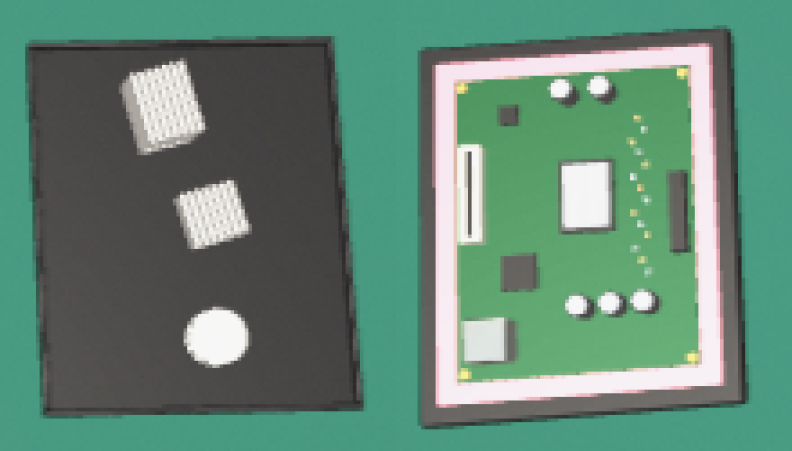

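```bash
cat >> h.py <<'E'
def Raz(a):
    a=np.radians(a); x=np.array([np.cos(a),np.sin(a),0]); y=np.array([0,0,-1.]); return np.stack([x,y,np.cross(x,y)],1)
E
python3 - <<'E'
from h import *
print(off((.50,.26,.25),Raz(2.5)))
E
```

```text
(array([ 36.28237792,  -1.86912222, -11.87587568]), array([ 1.41839244e-05, -4.35441994e-01, -1.93133371e-05]))
```

```bash
python3 -m jog '[{"offset":[36.3,-1.9,-11.9],"rotation":[0,-0.435,0],"claw":1},{"offset":[36.3,-1.9,-11.9],"rotation":[0,-0.435,0],"claw":1},{"offset":[36.3,-1.9,-11.9],"rotation":[0,-0.435,0],"claw":1},{"offset":[36.3,-1.9,-11.9],"rotation":[0,-0.435,0],"claw":1},{"offset":[36.3,-1.9,-11.9],"rotation":[0,-0.435,0],"claw":1},{"offset":[36.3,-1.9,-11.9],"rotation":[0,-0.435,0],"claw":1},{"offset":[36.3,-1.9,-11.9],"rotation":[0,-0.435,0],"claw":1},{"offset":[36.3,-1.9,-11.9],"rotation":[0,-0.435,0],"claw":1},{"offset":[36.3,-1.9,-11.9],"rotation":[0,-0.435,0],"claw":1},{"offset":[36.3,-1.9,-11.9],"rotation":[0,-0.435,0],"claw":1},{"offset":[36.3,-1.9,-11.9],"rotation":[0,-0.435,0],"claw":1},{"offset":[36.3,-1.9,-11.9],"rotation":[0,-0.435,0],"claw":1}]'
cat > look.py <<'E'
from h import *
import sys,pickle
n=sys.argv[1]; labels=sys.argv[2:]
p,R,s=pose(); w=r.camera_params("wrist"); im=r.camera("wrist")
cv2.imwrite(f"pics/{n}.png",im[:,:,::-1]); pickle.dump((p,R,w),open(n+".pkl","wb"))
print(s["t"],p.round(4),np.degrees(Ro.from_matrix(Raz(0).T@R).as_rotvec()).round(2),s["contact_force"].round(2),s["gripper_width"])
for l in labels:
    print(l,[(x["at"],round(x["conf"],2)) for x in r.place_of("wrist",l)])
E
python3 look.py w1 chip_top
```

```text
t: 2.1
tool_pos: [0.4991, 0.2607, 0.2505]
orientation: [-1.57, -0.035, 0.035]
contact_force: [0.5, 0.1, 0.2]
gripper_width: 1.001
2.1 [0.4991 0.2607 0.2505] [ 0.01 -2.58 -0.  ] [0.46 0.09 0.23] 1.0007667399183164
chip_top [([314.0, 219.9], 0.69)]
```

View pics/w1.png

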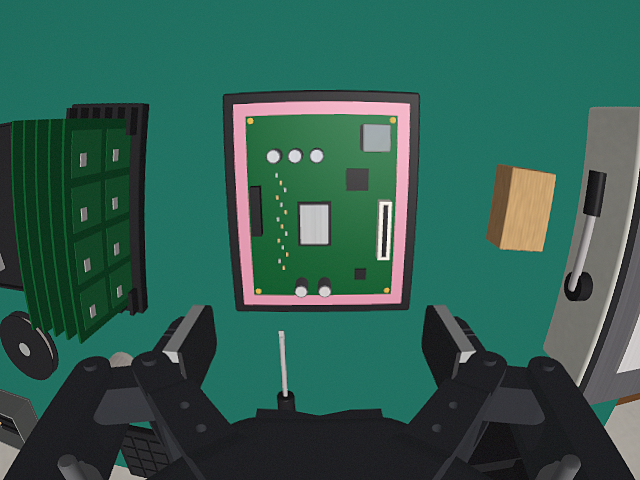

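```bash
python3 -m jog '[{"offset":[0,5,-8],"rotation":[0,0,0],"claw":1},{"offset":[0,5,-8],"rotation":[0,0,0],"claw":1},{"offset":[0,5,-8],"rotation":[0,0,0],"claw":1},{"offset":[0,5,-8],"rotation":[0,0,0],"claw":1},{"offset":[0,5,-8],"rotation":[0,0,0],"claw":1}]'
python3 look.py w2 chip_top
```

```text
t: 2.7
tool_pos: [0.5031, 0.1817, 0.2014]
orientation: [-1.57, -0.038, 0.035]
contact_force: [-0.1, -0.7, 0.3]
gripper_width: 0.997
2.7 [0.5031 0.1817 0.2014] [ 0.03 -2.64 -0.11] [-0.08 -0.73  0.29] 0.9965481060065737
chip_top [([403.6, 235.1], 0.65)]
```

Run:
```python
import cv2,numpy as np
for n,(u,v) in [("w1",(314,224)),]:
    im=cv2.imread(f"pics/{n}.png")
    cv2.imwrite("pics/z1.png",cv2.resize(im[v-40:v+40,u-40:u+40],None,fx=6,fy=6,interpolation=cv2.INTER_NEAREST))
```

```text
(no output)
```

View pics/w2.png

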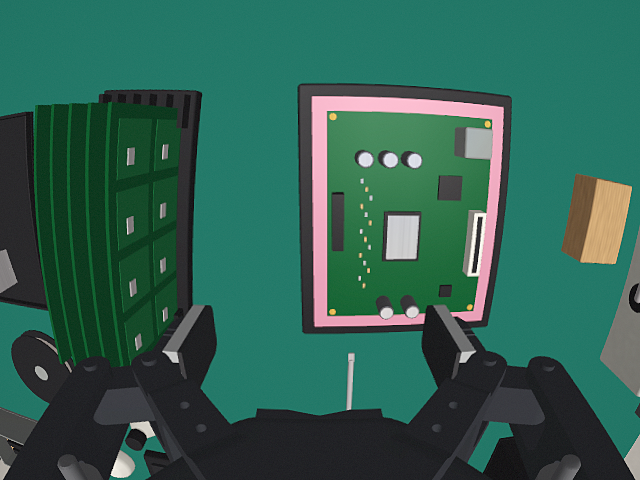

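View pics/z1.png

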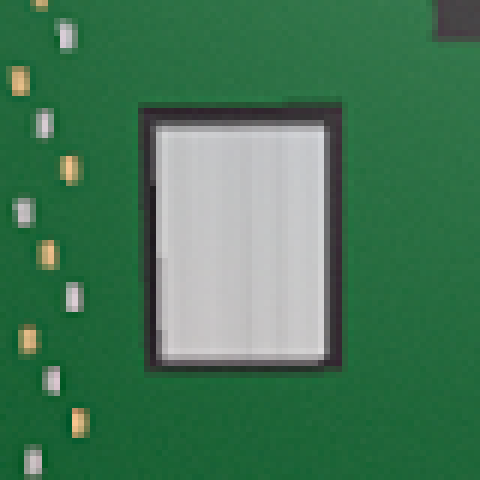

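```bash
cat > chip.py <<'E'
from h import *
import pickle
def lid(n,seed):
    im=cv2.imread(f"pics/{n}.png"); g=im.min(2)
    m=(g>110).astype(np.uint8); k,lab=cv2.connectedComponents(m); c=np.uint8(lab==lab[seed[1],seed[0]])
    cn=max(cv2.findContours(c,0,1)[0],key=cv2.contourArea)
    q=cv2.boxPoints(cv2.minAreaRect(cn)); ap=cv2.approxPolyDP(cn,4,True)[:,0,:]
    return cn[:,0,:].astype(float),ap,c.sum()
rs={};W={}
for n,s in [("w1",(314,224)),("w2",(402,237))]:
    cn,ap,a=lid(n,s); p,R,w=pickle.load(open(n+".pkl","rb")); W[n]=w
    print(n,a,ap.tolist())
    for z in (.031,):
        P=np.array([onz(ray(w,u,True),z)[:2] for u in cn]); 
        rc=cv2.minAreaRect((P*1000).astype(np.float32)); print(z,rc)
    c=cv2.moments(cn.astype(np.float32)[:,None]); u=(c["m10"]/c["m00"],c["m01"]/c["m00"]); rs[n]=ray(w,u,True); print(u)
print(tri(list(rs.values())))
t=r.camera_params("top"); X=tri(list(rs.values()))[0]; print(proj(t,X),proj(r.camera_params("scene"),X))
E
python3 chip.py
```

```text
w1 1089 [[300, 205], [300, 242], [327, 243], [327, 205]]
0.031 ((515.3885498046875, 255.75343322753906), (39.42485046386719, 28.529991149902344), 2.479478359222412)
(313.55821527438525, 223.9615697769093)
w2 1377 [[388, 215], [386, 258], [415, 258], [418, 216]]
0.031 ((515.583740234375, 255.89630126953125), (40.76509475708008, 28.792945861816406), 3.242516040802002)
(401.877172801636, 236.5286298568507)
(array([0.51473655, 0.25537364, 0.03201672]), [np.float64(0.00012219842739001334), np.float64(0.00012219842739019174)])
[197.75543252 268.761219  ] [407.61774053 292.03071318]
```

Run:
```python
from h import *
print(off((.565,-.225,.23),Raz(10)))
```

```text
(array([  4.30634045,  -2.87867202, -40.91710331]), array([-0.00025682, -0.12811129,  0.00185398]))
```

```bash
python3 -m jog '[{"offset":[4.3,-2.9,-40.9],"rotation":[0,-0.128,0],"claw":1},{"offset":[4.3,-2.9,-40.9],"rotation":[0,-0.128,0],"claw":1},{"offset":[4.3,-2.9,-40.9],"rotation":[0,-0.128,0],"claw":1},{"offset":[4.3,-2.9,-40.9],"rotation":[0,-0.128,0],"claw":1},{"offset":[4.3,-2.9,-40.9],"rotation":[0,-0.128,0],"claw":1},{"offset":[4.3,-2.9,-40.9],"rotation":[0,-0.128,0],"claw":1},{"offset":[4.3,-2.9,-40.9],"rotation":[0,-0.128,0],"claw":1},{"offset":[4.3,-2.9,-40.9],"rotation":[0,-0.128,0],"claw":1},{"offset":[4.3,-2.9,-40.9],"rotation":[0,-0.128,0],"claw":1},{"offset":[4.3,-2.9,-40.9],"rotation":[0,-0.128,0],"claw":1},{"offset":[4.3,-2.9,-40.9],"rotation":[0,-0.128,0],"claw":1},{"offset":[4.3,-2.9,-40.9],"rotation":[0,-0.128,0],"claw":1}]'
python3 look.py w3 sink_center
```

```text
t: 4.0
tool_pos: [0.5651, -0.2229, 0.2305]
orientation: [-1.566, -0.14, 0.137]
contact_force: [-0.3, 0.3, 0.2]
gripper_width: 0.998
4.0 [ 0.5651 -0.2229  0.2305] [  0.03 -10.12  -0.11] [-0.27  0.32  0.23] 0.9976031038979152
sink_center [([308.2, 228.7], 0.71), ([136.5, 161.8], 0.63), ([127.9, 246.4], 0.61)]
```

View pics/w3.png

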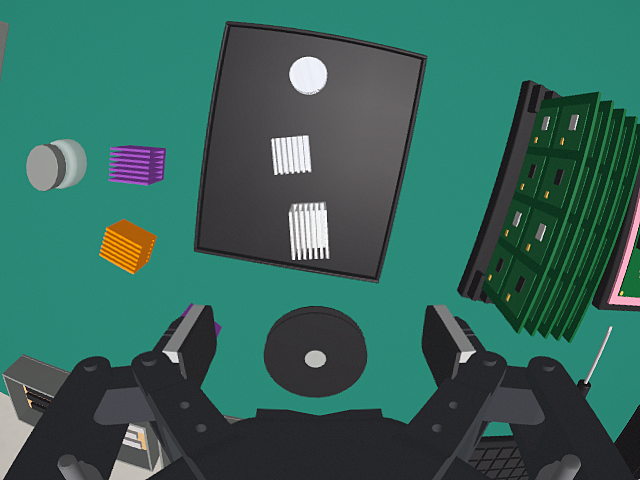

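```bash
python3 -m jog '[{"offset":[-2,7,3],"rotation":[0,0,0],"claw":1},{"offset":[-2,7,3],"rotation":[0,0,0],"claw":1},{"offset":[-2,7,3],"rotation":[0,0,0],"claw":1},{"offset":[-2,7,3],"rotation":[0,0,0],"claw":1},{"offset":[-2,7,3],"rotation":[0,0,0],"claw":1}]'
python3 look.py w4 sink_center
python3 - <<'E'
import cv2
a=cv2.imread("pics/w3.png")[190:270,275:345]
cv2.imwrite("pics/z3.png",cv2.resize(a,None,fx=7,fy=7,interpolation=cv2.INTER_NEAREST))
E
```

```text
t: 4.6
tool_pos: [0.5415, -0.1979, 0.1624]
orientation: [-1.568, -0.143, 0.135]
contact_force: [0.5, 0.1, 0.8]
gripper_width: 0.998
4.6 [ 0.5415 -0.1979  0.1624] [ -0.12 -10.12  -0.29] [0.54 0.15 0.77] 0.9984845057877593
sink_center [([78.4, 191.0], 0.92), ([272.6, 269.2], 0.86), ([77.6, 281.6], 0.55), ([270.2, 89.1], 0.5)]
```

View pics/w4.png

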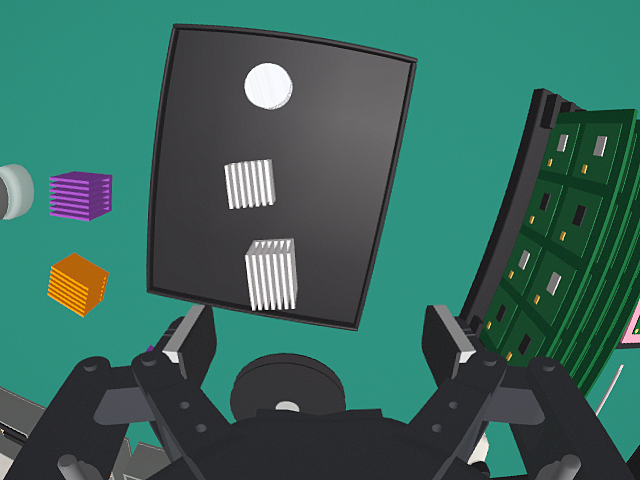

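View pics/z3.png

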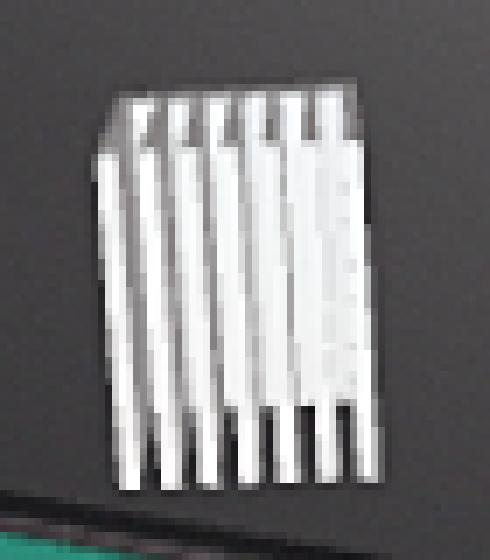

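Run:
```python
import cv2
a=cv2.imread("pics/w4.png")[230:320,235:310]
cv2.imwrite("pics/z4.png",cv2.resize(a,None,fx=6,fy=6,interpolation=cv2.INTER_NEAREST))
```

```text
(no output)
```

View pics/z4.png

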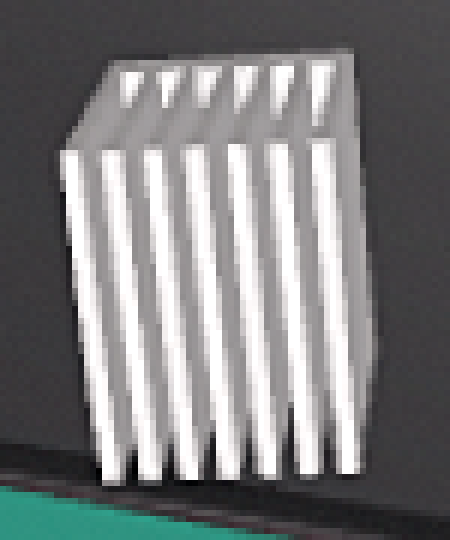

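Run:
```python
from h import *
import pickle
C={"w3":[(288.9,212.1),(326.7,210),(329.3,259),(292,260)],"w4":[(245,255),(290.8,252.8),(295.7,309),(252,310.8)]}
W={n:pickle.load(open(n+".pkl","rb"))[2] for n in C}
T=[]
for i in range(4):
    X,e=tri([ray(W[n],C[n][i],True) for n in C]);T.append(X);print(X.round(4),round(e[0],4))
T=np.array(T);c=T.mean(0);print("centre",c)
for n in C:
    for z in (.044,):
        P=np.array([onz(ray(W[n],u,True),z) for u in C[n]]);print(n,P.mean(0).round(4))
        for a,b in((0,1),(3,2),(0,3),(1,2)):
            d=P[b]-P[a];print(np.linalg.norm(d).round(4),np.degrees(np.arctan2(d[1],d[0])).round(2))
print(proj(r.camera_params("top"),c),proj(r.camera_params("scene"),c))
```

```text
[ 0.5668 -0.251   0.0425] 0.0002
[ 0.5596 -0.2171  0.0401] 0.0
[ 0.6057 -0.2062  0.0405] 0.0
[ 0.6114 -0.2406  0.0452] 0.0003
centre [ 0.58588359 -0.22874203  0.04205433]
w3 [ 0.5854 -0.2289  0.044 ]
0.0343 103.23
0.0351 101.75
0.0461 12.41
0.047 13.39
w4 [ 0.5851 -0.2287  0.044 ]
0.0348 103.16
0.0352 103.74
0.0472 12.83
0.0469 13.25
[410.93388141 232.22519527] [277.00442162 216.40938111]
```

Run:
```python
from h import *
print(off((.5853,-.2288,.10),Raz(13)))
```

```text
(array([ 3.77559196,  6.21503526, -3.80701741]), array([ 0.00202942, -0.05061783,  0.00420808]))
```

```bash
python3 -m jog '[{"offset":[3.8,1.5,-3.8],"rotation":[0.002,-0.05,0.004],"claw":1},{"offset":[3.8,1.5,-3.8],"rotation":[0.002,-0.05,0.004],"claw":1},{"offset":[3.8,4,-3.8],"rotation":[0.002,-0.05,0.004],"claw":1},{"offset":[3.8,6.2,-3.8],"rotation":[0.002,-0.05,0.004],"claw":1},{"offset":[3.8,6.2,-3.8],"rotation":[0.002,-0.05,0.004],"claw":1},{"offset":[3.8,6.2,-3.8],"rotation":[0.002,-0.05,0.004],"claw":1},{"offset":[3.8,6.2,-3.8],"rotation":[0.002,-0.05,0.004],"claw":1}]'
python3 look.py w5
python3 - <<'E'
from h import *
print(off((.5853,-.2288,.012),Raz(13)))
E
```

```text
t: 5.4
tool_pos: [0.5862, -0.2291, 0.102]
orientation: [-1.565, -0.18, 0.176]
contact_force: [-0.0, 0.7, 0.1]
gripper_width: 1.001
5.4 [ 0.5862 -0.2291  0.102 ] [ -0.11 -12.96  -0.15] [-0.03  0.66  0.07] 1.0014936143506672
(array([-0.09492299,  8.9858413 ,  0.06513331]), array([ 0.00209218, -0.00065224,  0.00223906]))
```

View pics/w5.png

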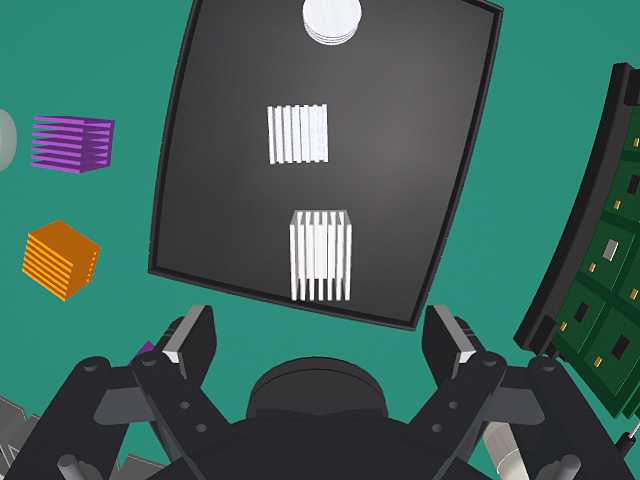

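```bash
python3 -m jog '[{"offset":[-0.1,4,0.05],"rotation":[0.002,0,0.002],"claw":1},{"offset":[-0.1,6.5,0.05],"rotation":[0.002,0,0.002],"claw":1},{"offset":[-0.1,8.2,0.05],"rotation":[0.002,0,0.002],"claw":1},{"offset":[-0.1,9,0.05],"rotation":[0.002,0,0.002],"claw":1},{"offset":[-0.1,9,0.05],"rotation":[0.002,0,0.002],"claw":1},{"offset":[-0.1,9,0.05],"rotation":[0.002,0,0.002],"claw":1}]' 30
python3 look.py w6
```

```text
t: 6.05
tool_pos: [0.5859, -0.2293, 0.0131]
orientation: [-1.565, -0.179, 0.176]
contact_force: [0.8, 0.0, 0.4]
gripper_width: 0.997
6.05 [ 0.5859 -0.2293  0.0131] [ -0.08 -12.96  -0.11] [0.85 0.03 0.44] 0.9974036415156275
```

View pics/w6.png

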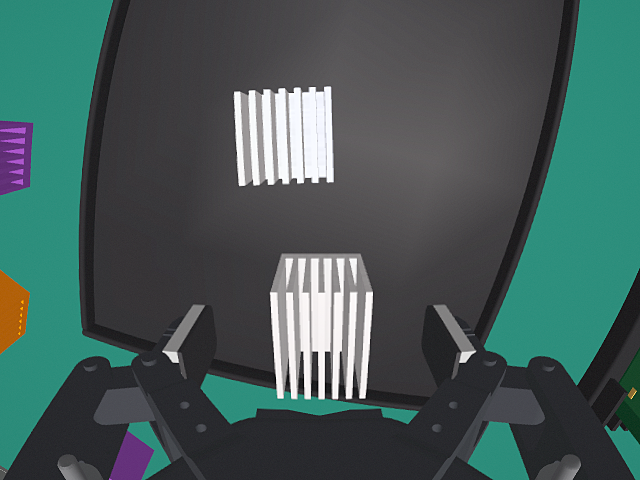

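```bash
python3 -m jog '[{"offset":[0,0,0],"rotation":[0,0,0],"claw":-1},{"offset":[0,0,0],"rotation":[0,0,0],"claw":-1},{"offset":[0,0,0],"rotation":[0,0,0],"claw":-1},{"offset":[0,0,0],"rotation":[0,0,0],"claw":-1},{"offset":[0,0,0],"rotation":[0,0,0],"claw":-1},{"offset":[0,0,0],"rotation":[0,0,0],"claw":-1},{"offset":[0,0,0],"rotation":[0,0,0],"claw":-1},{"offset":[0,0,0],"rotation":[0,0,0],"claw":-1},{"offset":[0,0,0],"rotation":[0,0,0],"claw":-1},{"offset":[0,0,0],"rotation":[0,0,0],"claw":-1}]' 30
python3 look.py w7
```

```text
t: 7.1
tool_pos: [0.5861, -0.2294, 0.0136]
orientation: [-1.565, -0.18, 0.176]
contact_force: [0.6, -0.2, 5.4]
gripper_width: 0.39
7.1 [ 0.5861 -0.2294  0.0136] [ -0.11 -12.96  -0.15] [ 0.6  -0.23  5.35] 0.3901173296383675
```

View pics/w7.png

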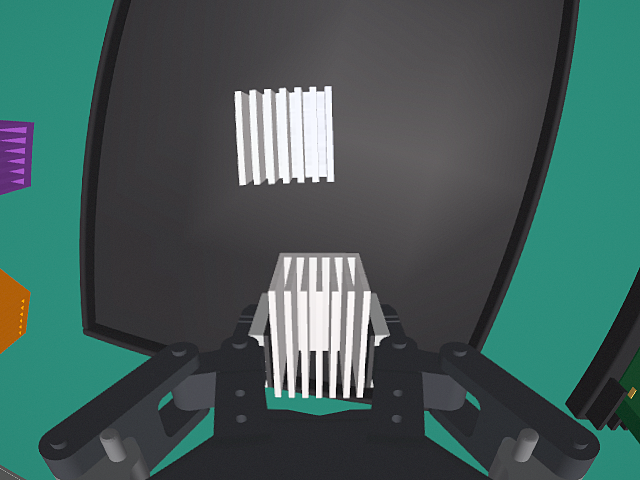

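```bash
python3 -m jog '[{"offset":[0,-1,0],"rotation":[0,0,0],"claw":-1},{"offset":[0,-2.5,0],"rotation":[0,0,0],"claw":-1},{"offset":[0,-4.5,0],"rotation":[0,0,0],"claw":-1},{"offset":[0,-7,0],"rotation":[0,0,0],"claw":-1},{"offset":[0,-10,0],"rotation":[0,0,0],"claw":-1},{"offset":[0,-13,0],"rotation":[0,0,0],"claw":-1},{"offset":[0,-16,0],"rotation":[0,0,0],"claw":-1},{"offset":[0,-18,0],"rotation":[0,0,0],"claw":-1},{"offset":[0,-19,0],"rotation":[0,0,0],"claw":-1},{"offset":[0,-19,0],"rotation":[0,0,0],"claw":-1},{"offset":[0,-19,0],"rotation":[0,0,0],"claw":-1}]'
python3 look.py w8
python3 - <<'E'
from h import *
print(off((.515,.255,.205),Raz(2.8)))
E
```

```text
t: 8.25
tool_pos: [0.5852, -0.2289, 0.2024]
orientation: [-1.564, -0.179, 0.177]
contact_force: [0.6, -0.2, -0.8]
gripper_width: 0.393
8.25 [ 0.5852 -0.2289  0.2024] [ -0.04 -12.96  -0.06] [ 0.63 -0.16 -0.81] 0.39281390516952586
(array([ 4.01688025, -0.30212844, 48.72787248]), array([0.00026234, 0.17733109, 0.00055123]))
```

View pics/w8.png

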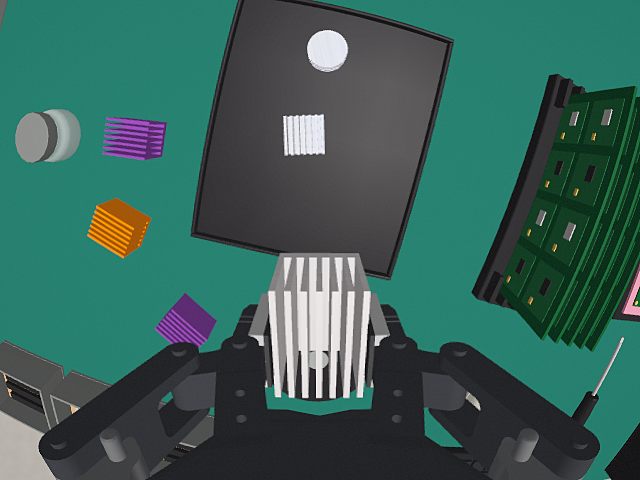

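```bash
python3 -m jog '[{"offset":[0,-0.3,2],"rotation":[0,0.02,0],"claw":-1},{"offset":[0.4,-0.3,6],"rotation":[0,0.04,0],"claw":-1},{"offset":[0.9,-0.3,10.5],"rotation":[0,0.06,0],"claw":-1},{"offset":[1.3,-0.3,15],"rotation":[0,0.08,0],"claw":-1},{"offset":[1.7,-0.3,20],"rotation":[0,0.1,0],"claw":-1},{"offset":[2.1,-0.3,25],"rotation":[0,0.12,0],"claw":-1},{"offset":[2.5,-0.3,30],"rotation":[0,0.14,0],"claw":-1},{"offset":[2.9,-0.3,35],"rotation":[0,0.16,0],"claw":-1},{"offset":[3.3,-0.3,40],"rotation":[0,0.177,0],"claw":-1},{"offset":[3.7,-0.3,44.5],"rotation":[0,0.177,0],"claw":-1},{"offset":[4,-0.3,47.5],"rotation":[0,0.177,0],"claw":-1},{"offset":[4,-0.3,48.7],"rotation":[0,0.177,0],"claw":-1}]'
python3 look.py w9
```

```text
t: 9.5
tool_pos: [0.5137, 0.2571, 0.2037]
orientation: [-1.571, -0.04, 0.042]
contact_force: [-0.1, -0.5, -0.7]
gripper_width: 0.389
9.5 [0.5137 0.2571 0.2037] [-0.02 -2.99  0.1 ] [-0.09 -0.51 -0.7 ] 0.3886578810595496
```

View pics/w9.png

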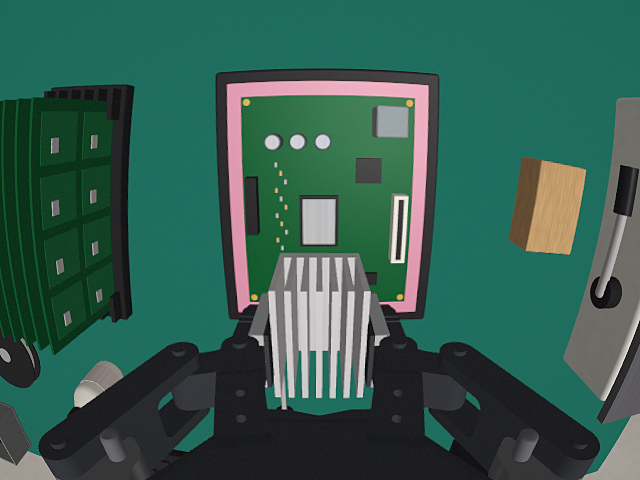

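Run:
```python
import cv2
a=cv2.imread("pics/w9.png")[245:405,255:385]
cv2.imwrite("pics/z9.png",cv2.resize(a,None,fx=4.5,fy=3.7,interpolation=cv2.INTER_NEAREST))
a=cv2.imread("pics/w9.png")[190:255,285:355]
cv2.imwrite("pics/z9b.png",cv2.resize(a,None,fx=7,fy=7,interpolation=cv2.INTER_NEAREST))
from h import *
import pickle
P=pickle.load(open("w9.pkl","rb"))
im=cv2.imread("pics/w9.png"); g=im.min(2)
k,lab=cv2.connectedComponents(np.uint8(g>110)); c=np.uint8(lab==lab[222,318]); cn=max(cv2.findContours(c,0,1)[0],key=cv2.contourArea)[:,0,:]
print(c.sum(), cv2.boundingRect(cn)); 
Q=np.array([onz(ray(P[2],u.astype(float),True),.031)[:2]*1000 for u in cn],np.float32); print(cv2.minAreaRect(Q))
```

```text
1504 (302, 199, 34, 46)
((515.6261596679688, 256.01434326171875), (40.81283950805664, 28.59356117248535), 2.3074967861175537)
```

View pics/z9.png

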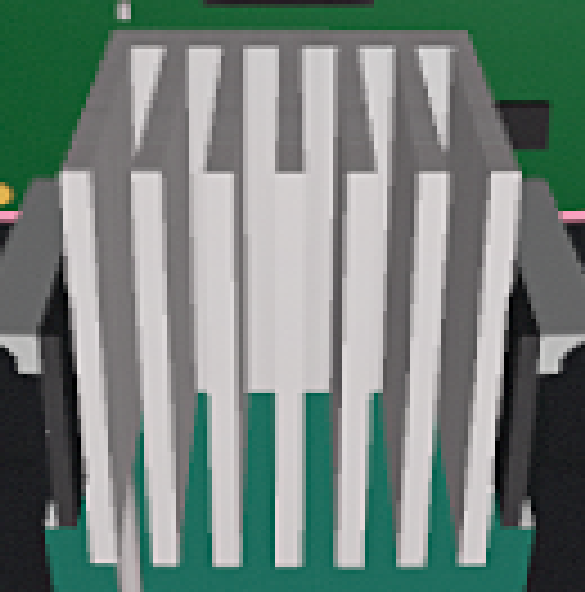

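View pics/z9b.png

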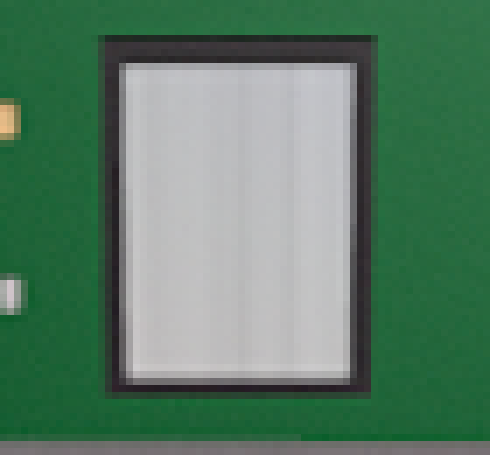

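Run:
```python
from h import *
import pickle
from scipy.optimize import least_squares
def dots(n,guess):
    w=pickle.load(open(n+".pkl","rb"))[2]; im=cv2.imread(f"pics/{n}.png").astype(int); out=[]
    for (u,v) in guess:
        s=im[v-6:v+7,u-6:u+7]; b,g,R=s[...,0],s[...,1],s[...,2]
        m=np.clip((np.minimum(R,g)-b-40),0,None)*(R>g-5)
        yy,xx=np.mgrid[v-6:v+7,u-6:u+7]; c=(np.sum(xx*m)/m.sum(),np.sum(yy*m)/m.sum()); out.append(onz(ray(w,c,True),.0265)[:2])
    A=np.array(out)*1000; print(n,A.round(1).tolist(),"mean",A.mean(0).round(2))
    for a,b in((0,2),(1,3)):
        d=A[b]-A[a];print(np.degrees(np.arctan2(d[1],d[0])).round(2),np.linalg.norm(d).round(1))
    for a,b in((0,1),(2,3)):
        d=A[b]-A[a];print(np.degrees(np.arctan2(-d[0],d[1])).round(2),np.linalg.norm(d).round(1))
dots("w1",[(250,121),(393,120),(258,291),(387,290)])
dots("w2",[(333,117),(488,124),(332,312),(470,307)])
dots("w9",[(246,102),(410,103),(254,297),(400,297)])
p,R,w=pickle.load(open("w9.pkl","rb"))
px=np.array([(268.6,291.2),(370.6,291.2),(363.2,398),(275,398),(279.7,253.1),(358.8,253.1)])
# box local: x along tool x, y(up)= -tool y, z tool z
L=np.array([(-23,-20,-17),(-23,-20,17),(23,-20,17),(23,-20,-17),(-23,20,-17),(-23,20,17)])/1000.
def f(q): return np.concatenate([proj(w,p+R@(q[:3]+Ro.from_rotvec(q[3:]).apply(l)),True)-u for l,u in zip(L,px)])
s=least_squares(f,[0,-.01,0,0,0,0],x_scale=[.01]*3+[.1]*3); print("box in tool mm",(s.x[:3]*1000).round(2),np.degrees(s.x[3:]).round(2),f(s.x).round(1))
f2=lambda q:f([q[0],q[1],q[2],0,q[3],0]); s=least_squares(f2,[0,-.01,0,0],x_scale=.01);print((s.x*1000).round(2),f2(s.x).round(1))
```

```text
w1 [[413.7, 188.4], [406.5, 328.4], [593.5, 197.8], [586.3, 337.4]] mean [500. 263.]
3.0 180.1
2.87 180.1
2.96 140.1
2.96 139.7
w2 [[413.9, 188.5], [406.8, 328.3], [593.6, 197.8], [586.2, 337.3]] mean [500.12 262.98]
2.95 180.0
2.88 179.7
2.92 140.0
3.06 139.8
w9 [[413.7, 188.8], [406.6, 328.6], [593.3, 198.1], [586.2, 337.8]] mean [499.93 263.34]
2.95 179.8
2.93 179.8
2.93 140.0
2.92 139.9
box in tool mm [ -0.89 -11.29  -0.39] [-0.18  0.2  -0.14] [-0.4 -0.1  0.4  0.1 -0.1 -0.   0.2 -0.1  0.1  0.  -0.2  0.1]
[ -0.91 -11.28  -0.36   2.32] [-0.6  0.   0.2  0.2 -0.1 -0.1  0.3 -0.2  0.3 -0.1 -0.   0. ]
```

Run:
```python
from h import *
print(off((.5164,.2563,.10),Raz(2.94)))
```

```text
(array([ 0.28800732, 10.38090206, -0.10549688]), array([ 7.92078838e-05,  8.79770284e-04, -1.63523411e-03]))
```

```bash
python3 -m jog '[{"offset":[0.29,1,-0.1],"rotation":[0,0,-0.0015],"claw":-1},{"offset":[0.29,3,-0.1],"rotation":[0,0,-0.0015],"claw":-1},{"offset":[0.29,6,-0.1],"rotation":[0,0,-0.0015],"claw":-1},{"offset":[0.29,8.5,-0.1],"rotation":[0,0,-0.0015],"claw":-1},{"offset":[0.29,10,-0.1],"rotation":[0,0,-0.0015],"claw":-1},{"offset":[0.29,10.4,-0.1],"rotation":[0,0,-0.0015],"claw":-1},{"offset":[0.29,10.4,-0.1],"rotation":[0,0,-0.0015],"claw":-1},{"offset":[0.29,10.4,-0.1],"rotation":[0,0,-0.0015],"claw":-1}]'
python3 look.py w10;  python3 - <<'E'
from h import *
print(off((.5164,.2563,.0502),Raz(2.94)))
E
```

```text
t: 10.35
tool_pos: [0.517, 0.2558, 0.1004]
orientation: [-1.57, -0.041, 0.04]
contact_force: [-0.2, 0.5, -0.1]
gripper_width: 0.393
10.35 [0.517  0.2558 0.1004] [ 0.   -2.94 -0.06] [-0.25  0.5  -0.09] 0.39317914398898807
(array([-0.06676946,  5.040398  ,  0.03115232]), array([-0.00016464,  0.00030142,  0.00140287]))
```

View pics/w10.png

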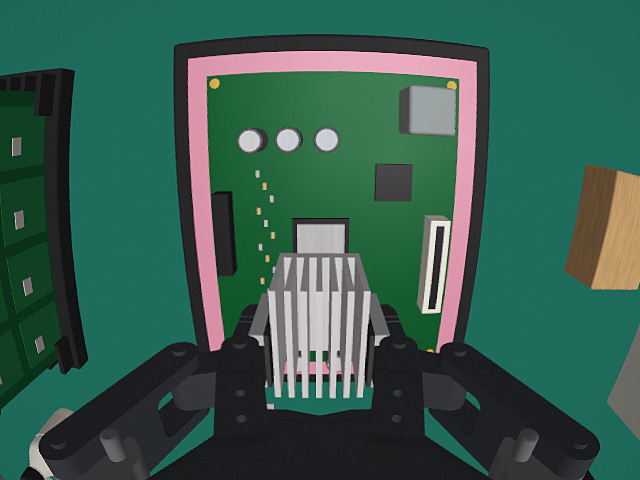

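```bash
python3 -m jog '[{"offset":[-0.06,1,0.03],"rotation":[0,0,0.001],"claw":-1},{"offset":[-0.06,2.2,0.03],"rotation":[0,0,0.001],"claw":-1},{"offset":[-0.06,3.4,0.03],"rotation":[0,0,0.001],"claw":-1},{"offset":[-0.06,4.3,0.03],"rotation":[0,0,0.001],"claw":-1},{"offset":[-0.06,4.8,0.03],"rotation":[0,0,0.001],"claw":-1},{"offset":[-0.06,5,0.03],"rotation":[0,0,0.001],"claw":-1},{"offset":[-0.06,5,0.03],"rotation":[0,0,0.001],"claw":-1},{"offset":[-0.06,5,0.03],"rotation":[0,0,0.001],"claw":-1},{"offset":[-0.06,5,0.03],"rotation":[0,0,0.001],"claw":-1}]'
python3 look.py w11;  python3 - <<'E'
from h import *
s=r.camera("scene");cv2.imwrite("pics/s11.png",cv2.resize(s[230:350,340:490,::-1],None,fx=5,fy=5,interpolation=3))
s=r.camera("top");cv2.imwrite("pics/t11.png",cv2.resize(s[210:340,140:260,::-1],None,fx=4.6,fy=4.6,interpolation=3))
print(off((.5164,.2563,.0502),Raz(2.94)))
P=[]
for i in range(6):
    r.camera("top"); P.append(np.r_[pose()[0],Ro.from_matrix(Raz(0).T@pose()[1]).as_rotvec()*57.3])
print(np.mean(P,0).round(4),np.std(P,0).round(4))
E
```

```text
t: 11.3
tool_pos: [0.5167, 0.2564, 0.051]
orientation: [-1.57, -0.042, 0.04]
contact_force: [-0.2, 0.6, -0.7]
gripper_width: 0.392
11.3 [0.5167 0.2564 0.051 ] [ 0.02 -2.96 -0.07] [-0.16  0.56 -0.71] 0.3924573267942379
(array([-0.01421938,  0.06749608, -0.00409102]), array([-0.00027703,  0.00036066,  0.00089502]))
[ 0.5165  0.2563  0.0507  0.0122 -2.9587 -0.0331] [0.     0.     0.0001 0.0019 0.0012 0.0077]
```

View pics/w11.png

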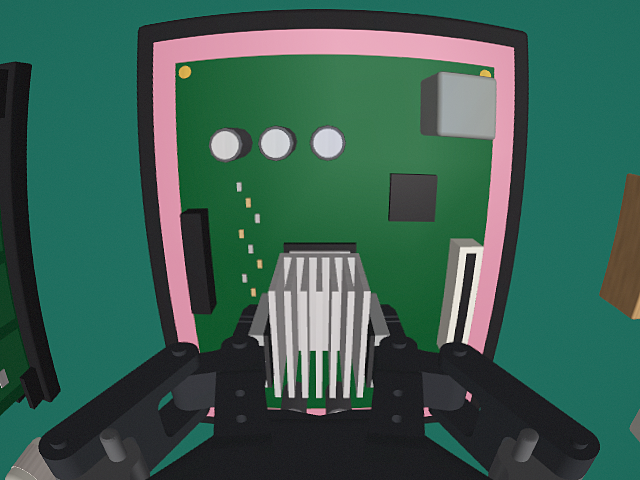

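View pics/s11.png

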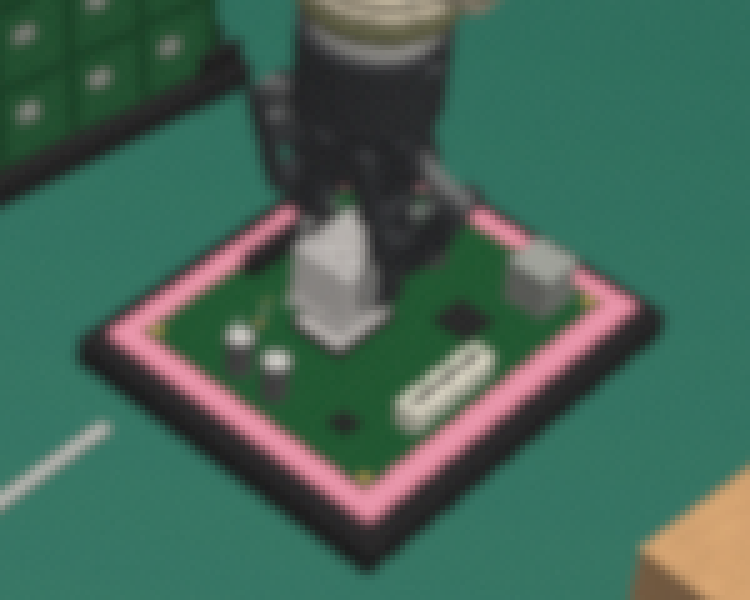

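View pics/t11.png

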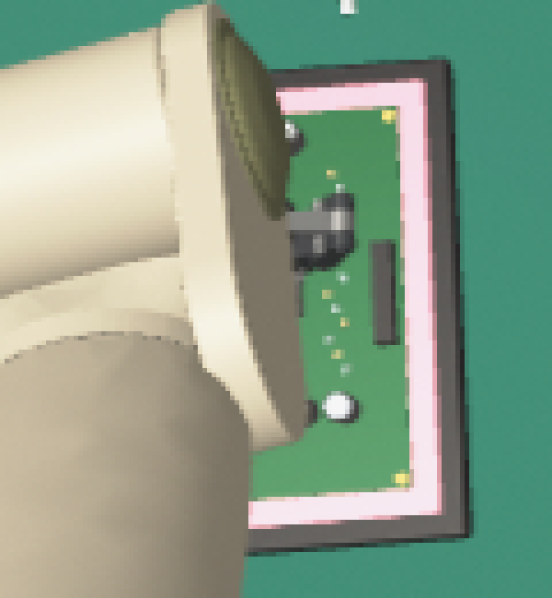

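Run:
```python
from h import *
import pickle
p,R,w=pickle.load(open("w11.pkl","rb"))
c=np.array([.5155,.2559,.031]);Z=Raz(2.94);ex,ey=Z[:,0],Z[:,2]
for dz in(-.005,0): print("chip pred",[proj(w,c+ex*-.023+ey*s*.017+np.array([0,0,dz]),True).round(1) for s in(-1,1)])
print("lid pred",[proj(w,c+ex*-.020+ey*s*.0143,True).round(1) for s in(-1,1)])
for h in(.0087,.0092,.0096): print(h,[proj(w,p+R@np.array([-.0239,h,-.0004+s*.017]),True).round(1) for s in(-1,1)])
cv2.imwrite("pics/z11.png",cv2.resize(cv2.imread("pics/w11.png")[235:270,265:375],None,fx=7,fy=7,interpolation=cv2.INTER_NEAREST))
```

```text
chip pred [array([283.2, 241.5]), array([355.1, 241.5])]
chip pred [array([282.2, 244.6]), array([356.1, 244.6])]
lid pred [array([288.2, 250.8]), array([350.1, 250.8])]
0.0087 [array([279.8, 253.1]), array([358.6, 253. ])]
0.0092 [array([279.9, 252.7]), array([358.5, 252.7])]
0.0096 [array([280. , 252.4]), array([358.4, 252.4])]
```

View pics/z11.png

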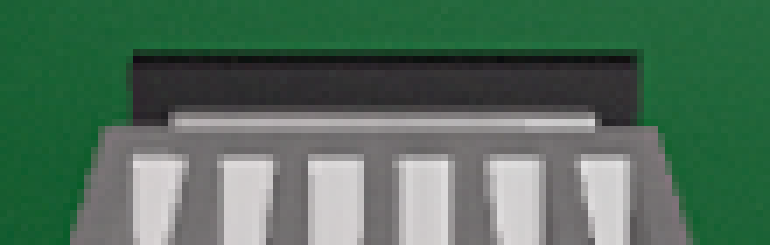

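Run:
```python
from h import *
p,R,s=pose();print(s["t"],p,abs(s["qd"]).max(),s["gripper_width"],s["contact_force"])
r.job_done()
```

```text
11.75 [0.51644145 0.25628487 0.05063033] 0.0010716856331357523 0.3930058072783212 [ 0.05205871 -0.11564375 -0.67847888]
the job is handed in; nothing more can be done
```

I gripped the tall heat sink at 30 N across its 34 mm width and carried it over the rack with about 60 mm of clearance. The job was handed in at t = 11.75 s with the sink still held at rest above the chip.

**Last checks:**
- **Height:** the gap to the chip is about 10.5 mm. My two estimates of where the sink sits in the fingers differ by about 0.9 mm, so it lies between 10 and 11 mm.
- **Centring:** in the last wrist picture the sink sits within about 0.3 mm of centre across its width. Lengthwise, the chip's metal top showed within a fraction of a pixel of where I predicted it.
- **Orientation:** the sink's turn matches the chip's 2.9° to about 0.2°, and it is level to about 0.2°.
- **Grip and contact:** the grip width stayed constant from pick-up to hand-in, so there is no sign of slipping. The outside force was under 1 N, about the weight of the sink.

The chip height triangulated to 32.0 mm against the stated 31; I used 31, and this is within the calibration error. The top camera could not confirm the fit because the arm blocks its view. I did not do a separate final check that every other object was still in place, but no contact was felt on the way.

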